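# Raise the bottle-lane gate

### The job

Open the gate of the bottle lane: with the fingertips under the wide free end of the counterweighted barrier arm, push it up past its balance point until it goes over and stays raised by itself. Push steadily from underneath, do not fling it or grip it, and leave the bottles, the tape roll and the screwdriver undisturbed; finish with the hand clear.

Things in the scene. Friction and masses are not known exactly. Their poses are not given: they have to be found in the camera images.
- lane: Fixed steel bottle lane, 84 wide (its x), 430 long (its y), deck 12 high, side walls 42 high. Origin: on the bench under the arm, mid-width; its x points to the robot's right, y away from the robot. At lane x = +90 stands the gate's grey fork (76 wide, 130 high); the barrier arm runs from it over the lane to the left (-x). Under the arm at lane x = -50: a rest post, 10 x 30, 90 high.
- gate_hinge (a point): Point on the gate's hinge axis, between the cheeks: lane x = +90, y = 0, 110 mm above the bench. Fixed to the lane, same axes as the lane; the hinge axis is its y axis.
- gate_arm (a joint): Angle of the barrier arm, rad: 0 = level, closed (the start), grows as the free end rises, 1.40 = raised stop, free end nearly upright, still leaning a little to the left. Below its balance point (somewhere from 0.85 to 1.05) it falls back shut; above, it goes over to the stop by itself. Damped hinge: lifting at the free end takes 1 to 3 N.
- gate_cover: Aluminium top and sides of the barrier arm, 12 thick: a bar 36 wide from the hinge to 150 mm from it, then a wide flat end plate 80 wide (along the hinge axis), from 145 to 205 mm from the hinge. Origin on the hinge axis; turns with the arm; its -x axis points along the arm to the free end, its z is the arm's upper side (up when closed).
- gate_sole: Grey plastic underside of the same arm, 8 thick, under the bar and the wide end plate: the face to push. Its lower face lies 14 mm under the arm's centre line, so 96 mm above the bench when closed. Origin and axes as gate_cover.
- gate_push (a point): Centre of the lower face of the wide end plate: 175 mm from the hinge along the arm, 14 mm below its centre line. Turns with the arm, axes as gate_cover. Beneath it is free room down to the bench, outside the lane on its left.
- bottle_a: Clear plastic bottle with white cap, diameter 54, height 135, standing loose on the lane 130 to 150 mm beyond the arm (lane +y). Origin at the centre of its underside. Leave it alone.
- bottle_b: Same bottle, the second in the queue, 200 to 220 mm beyond the arm. Leave it alone.
- tape_roll: Empty cardboard tape core, outer diameter 96, height 45, lying loose on the bench on the left near side. Origin at the centre of its underside. Leave it alone.
- screwdriver: Screwdriver about 190 long, loose on the bench on the right near side; origin under its middle, its x axis along the shaft. Leave it alone.

How it is judged:
By the outcome, as a careful person would: the job done as asked, in the order asked, and still so for the second after the job is handed in, with the robot touching nothing.
It also fails if it takes over 43 s, if anything falls off the work surface, if the arm or the gripper's body presses on something with over 40 N, if the wrist force passes 120 N, or if a joint passes its speed limit or range.

### The arm

A 6-joint arm with a two-finger parallel gripper is mounted at the origin on the work surface. World frame = base frame: x ahead of the robot, y to its left, z up, the work surface at z = 0. Lengths are in mm, angles in rad, forces in N, time in s.
With the tool pointing down it reaches from about 375 to 900 mm from the base axis. Payload 3.1 kg.
Tool frame: the origin (TCP) lies at the very end of the fingers, on their centre line; the grasp point (between the pads) lies behind it (arm.grip_depth is the z of the grasp point in the tool frame, in mm); z points along the fingers, y is the line along which they close (so a half turn about z gives the same grasp; the last joint's range is limited). The gripper opens to 87 mm and grips with 3 to 60 N. Pads are 19 mm wide; open, the fingers measure 117 mm over their backs; the gripper's body (75 mm by 190 mm) begins 51 mm behind the grasp point.
Start: joints at [-1.403, 0.527, 1.433, -0, 1.181, -0.178], TCP at [211.865, -587.971, 182.648] pointing down, gripper open.
Joint ranges: [-3.08, 3.08], [-0.75, 2.2], [0.22, 2.44], [-1.43, 4.57], [0, 2.65], [-2.85, 2.85]. Speed limits (rad/s): [2.79, 2.79, 3.14, 3.14, 3.14, 3.14].

### API

Orientations are given as a unit quaternion [w, x, y, z].
In Python, from workcell import status, eyes, job_done, arm gives the robot as it stands.
- The arm moves only by the tool carry_out, never from a script. Its argument "deltas" is a list of rows, each a list of 3 entries, a list of its own where there are three numbers: the opening, from 0 (shut) to 1 (fully open), then the shift along the tool's x, y, z scaled (see below), then the turn about the tool's z scaled (see below). In form: [[hand, [x, y, z], spin], ...]. A call has exactly 8 rows; each row is the pose to reach, as a shift and turn from the pose commanded when the call began, along the tool's axes at that moment; what a row does not reach only later rows make up. The controller multiplies each number of a shift by 75 cm and each number of a turn by 90 degrees. A row lasts 1/10 s, in which the tool goes at most 50 mm and 8.59 degrees, less where a joint would pass 70% of its speed; a pose out of reach is approached as far as the arm can. A call with a number of a shift or a turn outside -1 to 1 is refused whole. A call with a gripper value outside its range is refused whole. The fingers move at their own pace and stop on an object; "squeeze" is the grip in N (left out, the last holds). Time passes only in rows, so rows that repeat a pose let the fingers close, or fill a call up. It gives the time, the measured TCP pose, the force, the opening and the grip force at its end, in the units of the state.
- status.read_state(): the state, without advancing time (a new reading comes with each control period).
- eyes.grab_frame(name): name is "scene" or "side" or "wrist"; returns the picture (400x640x3 uint8, blue, green, red); there is no depth.
- eyes.camera_info(name): a dict with "fx", "fy", "cx", "cy" (pixels), "dist_coeffs" ([k1, k2, p1, p2, k3] as OpenCV has them; the pictures are not rectified), "R" (3x3) and "t" (3): a world point X has camera coordinates R X + t. Camera axes: x right, y down, z forward; pixel columns grow to the right and rows downward; lengths in mm; the calibration is good to about 2 mm. A picture is of the moment at which its call begins: read the wrist's pose just before it. camera_info takes no time and is no camera call; for the wrist camera it gives the pose at the moment of the call.
- job_done(): hands the job in; it is judged then, once.
The state is a dict: "clock": time; "joints": joint angles; "joint_velocities": joint speeds; "joint_torque": joint torques, N m; "ee_pos": TCP position; "orientation": TCP orientation; "force": force on the tool from outside, world axes, zero at the start; "moment": the same for the moment, N m; "opening": finger opening in mm; "finger_force": force on a finger pad.
Only numpy, scipy, OpenCV 4.12 (cv2) and the standard library are available. Lean on these libraries where they do the work, as an engineer would, in place of code of your own. Each camera call takes 0.05 s, during which the arm holds its last target. There are 200 camera calls.

## Working session

There is one attempt and no reset: what is moved stays moved. The work goes in short steps, Python scripts to look and compute and a tool call to move; the robot and the scene stay as the last step left them, time stands still between calls to the robot, and variables do not carry over. Pictures are saved under pics/ and viewed, at most 12 in all, crops included, and the job is handed in when it is done.

Besides the shell and the picture viewer there is one more tool, called after "Emit:" by a JSON object that holds its "fn" and its "kwargs", one argument or row to a line. carry_out: Moves the arm, as the interface text tells. Shifts and turns lie within -1 to 1; 1 stands for 75 cm of shift or 90 degrees of turn. Its arguments: {"type":"object","properties":{"deltas":{"type":"array","items":{"type":"array"}},"squeeze":{"type":"number"}},"required":["deltas"]}

```bash
mkdir -p pics; ls; python3 - <<'E'
from workcell import status, eyes, arm
import cv2
s=status.read_state();print(s)
print([a for a in dir(arm) if a[0]!='_'],arm.grip_depth)
for n in("scene","side"):
    cv2.imwrite(f"pics/{n}0.png",eyes.grab_frame(n)); print(n,eyes.camera_info(n))
E
```

```text
pics
{'clock': 0.0, 'joints': array([-1.40348177e+00,  5.28462420e-01,  1.43393501e+00, -6.23301297e-06,
        1.18142620e+00, -1.78501176e-01]), 'joint_velocities': array([ 3.71605115e-04, -2.07356280e-03, -2.91674155e-04,  7.96125001e-04,
       -7.18509563e-04, -5.88290304e-05]), 'joint_torque': array([ 7.86185465e-04, -4.40033519e+01, -1.76593226e+01,  6.34428626e-02,
        5.80936612e-02, -1.76323988e-04]), 'ee_pos': array([ 211.7341633 , -587.14021178,  181.66366637]), 'orientation': array([-1.11548593e-03,  9.85087824e-01,  1.72048641e-01,  3.35736807e-06]), 'force': array([ 0.27843208, -0.88719594, -0.23817618]), 'moment': array([ 0.00776206, -0.03724146,  0.02293598]), 'finger_force': 0.0, 'opening': 87.23219467192725}
['Unreachable', 'grip_depth'] -18.700000000000003
scene {'fx': 383.90764192072936, 'fy': 383.90764192072936, 'cx': 316.83321847337356, 'cy': 202.02545748553268, 'dist_coeffs': array([-0.04049295,  0.        ,  0.        ,  0.        ,  0.        ]), 'R': array([[ 0.78590067,  0.6182375 , -0.01193824],
       [ 0.41786868, -0.5452257 , -0.72671501],
       [-0.4557915 ,  0.5661372 , -0.68683534]]), 't': array([-416.01133362, -153.25390027, 1506.39526944])}
side {'fx': 509.8186257373769, 'fy': 509.8186257373769, 'cx': 327.98992777406164, 'cy': 195.67415422182285, 'dist_coeffs': array([0.00606158, 0.        , 0.        , 0.        , 0.        ]), 'R': array([[-0.99990856, -0.01348223, -0.0010458 ],
       [-0.00908256,  0.72687508, -0.68670964],
       [ 0.01001854, -0.68663735, -0.72693107]]), 't': array([ 559.89868575,   75.49144747, 1294.08290379])}
```

View pics/scene0.png

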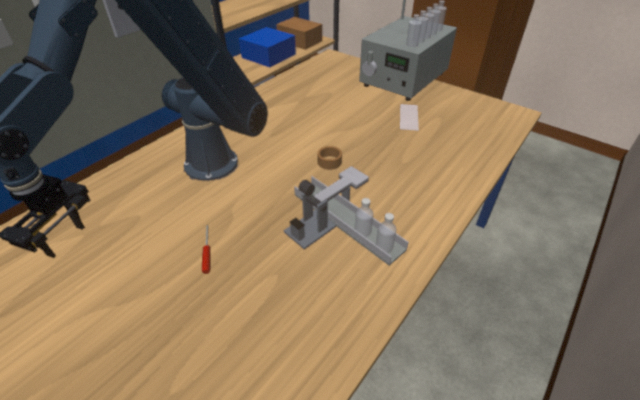

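View pics/side0.png

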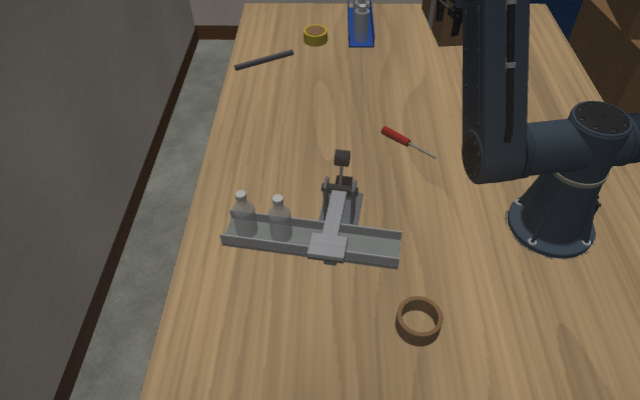

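The scene view shows the end plate at about (353,177) and the tape at (330,158). The side view shows the plate at (328,246), the lane from (222,240) to (400,262), and the tape at (419,320). I'll zoom in for exact pixels.

```bash
python3 - <<'E'
import cv2
a=cv2.imread("pics/scene0.png")[140:270,280:420];cv2.imwrite("pics/c1.png",cv2.resize(a,None,fx=4,fy=4,interpolation=2))
a=cv2.imread("pics/side0.png")[145:285,215:415];cv2.imwrite("pics/c2.png",cv2.resize(a,None,fx=4,fy=4,interpolation=2))
E
```

```text
(no output)
```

View pics/c1.png

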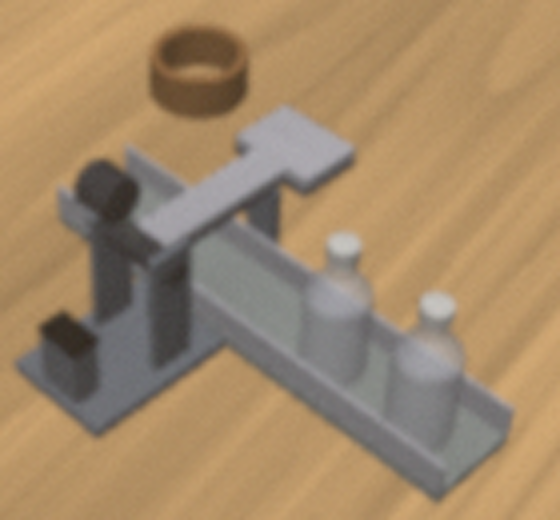

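View pics/c2.png

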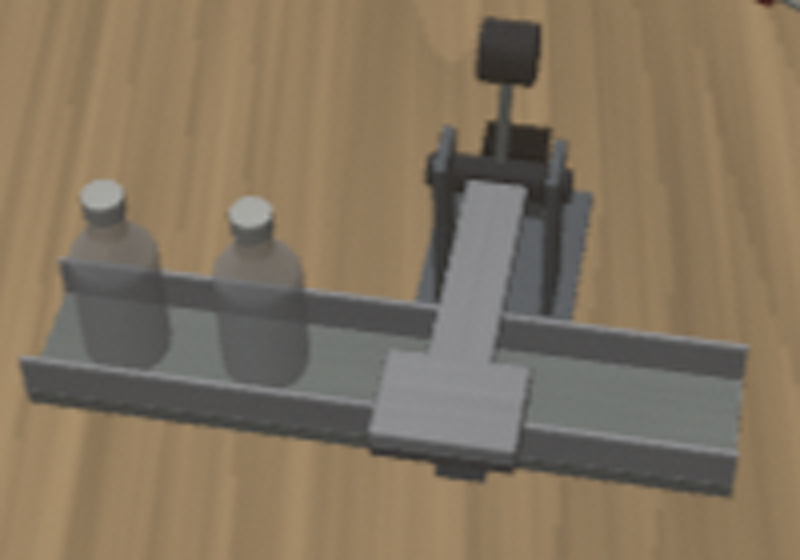

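Scene crop: the plate's top corners are at (287,105), (354,152), (304,184) and (238,139). Side crop: the plate's top corners are at (391,351), (529,367), (521,445) and (371,432), and the wall tops at (738,455), (25,360), (747,348) and (62,260). I'll fit the lane pose to these.

```bash
cat > h.py <<'E'
import numpy as np, cv2
from workcell import eyes
from scipy.optimize import least_squares
def proj(n,P):
    c=eyes.camera_info(n); K=np.array([[c['fx'],0,c['cx']],[0,c['fy'],c['cy']],[0,0,1]])
    return cv2.projectPoints(np.array(P,float).reshape(-1,3),cv2.Rodrigues(c['R'])[0],np.array(c['t']),K,c['dist_coeffs'])[0].reshape(-1,2)
def world(p,L):
    L=np.atleast_2d(np.array(L,float));c,s=np.cos(p[2]),np.sin(p[2])
    return np.c_[p[0]+c*L[:,0]-s*L[:,1],p[1]+s*L[:,0]+c*L[:,1],L[:,2]]
E
python3 - <<'E'
from h import *
pl=lambda r,y:[90-r,y,116]
cs=lambda u:np.array(u)/4-.4+[280,140]
cd=lambda u:np.array(u)/4-.4+[215,145]
S=[pl(205,-40),pl(205,40),pl(145,40),pl(145,-40)]; Su=cs([(287,105),(354,152),(304,184),(238,139)])
D=[pl(145,40),pl(145,-40),pl(205,-40),pl(205,40)]; Du=cd([(391,351),(529,367),(521,445),(371,432)])
Wu=cd([(738,455),(25,360),(747,348),(62,260)])
def f(p):
    W=[[-42,p[3],42],[-42,p[3]+430,42],[42,p[3],42],[42,p[3]+430,42]]
    return np.r_[(proj("scene",world(p,S))-Su).ravel(),(proj("side",world(p,D))-Du).ravel(),(proj("side",world(p,W))-Wu).ravel()]
r=least_squares(f,[600,-150,-1.57,-150],loss='soft_l1')
print(r.x.round(3));print(r.fun.reshape(-1,2).round(1).tolist())
p=r.x
print("hinge",world(p,[90,0,110]),"push",world(p,[-85,0,96]),"post",world(p,[-50,0,90]))
t=least_squares(lambda q:np.r_[(proj("scene",[q[0],q[1],45])-cs((199,52))).ravel(),(proj("side",[q[0],q[1],45])-[419,310]).ravel()],[400,50]); print("tape",t.x,t.fun)
t=least_squares(lambda q:np.r_[(proj("side",[q[0],q[1],0])-[396,137]).ravel()],[400,-300]); print("screw",t.x)
E
```

```text
[ 546.122   73.507   -1.723 -160.935]
[[-0.8, -0.5], [0.3, -1.4], [0.3, -1.0], [-1.1, -1.2], [-0.5, -1.1], [0.7, -0.5], [-1.2, 1.8], [-0.7, 0.1], [0.5, 0.1], [-1.3, 0.0], [0.7, -1.0], [-0.2, -0.7]]
hinge [[532.51860011 -15.45851625 110.        ]] push [[558.96982402 157.53088445  96.        ]] post [[553.67957924 122.93300431  90.        ]]
tape [365.35825476 277.35780954] [-1.5097228   1.13989494 -0.44909435  0.95983286]
screw [ 360.14535016 -341.95552171]
```

The fit is good to about 1 px: push point (559,158,96), hinge (533,-15,110). The commands only spin the tool about its own axis, and a hand pointing straight down can't get under the plate. So I'll check in free air how the controller handles a pose out of reach, in case the tool tilts.

Emit:
{"fn": "carry_out", "kwargs": {
  "deltas": [
    [0,[0,0.05,-0.05],0],
    [0,[0,0.1,-0.1],0],
    [0,[0,0.15,-0.15],0],
    [0,[0,0.2,-0.2],0],
    [0,[0,0.25,-0.25],0],
    [0,[0,0.3,-0.3],0],
    [0,[0,0.35,-0.35],0],
    [0,[0,0.4,-0.4],0]
  ]
}}

```text
clock: 0.9
ee_pos: [287.2, -796.5, 414.2]
orientation: [0.008, 0.985, 0.172, 0.002]
force: [-0.0, -0.7, -1.8]
opening: 31.0
finger_force: 0.0
```

Emit:
{"fn": "carry_out", "kwargs": {
  "deltas": [
    [0,[0,0.05,-0.05],0],
    [0,[0,0.1,-0.1],0],
    [0,[0,0.15,-0.15],0],
    [0,[0,0.2,-0.2],0],
    [0,[0,0.25,-0.25],0],
    [0,[0,0.3,-0.3],0],
    [0,[0,0.3,-0.3],0],
    [0,[0,0.3,-0.3],0]
  ]
}}

```text
clock: 1.7
ee_pos: [281.6, -781.8, 471.1]
orientation: [0.034, 0.985, 0.172, 0.006]
force: [0.1, 0.1, -0.2]
opening: 0.0
finger_force: 0.0
```

```bash
python3 - <<'E'
from workcell import status, eyes
import cv2
s=status.read_state();print(s)
cv2.imwrite("pics/w1.png",eyes.grab_frame("wrist"));print(eyes.camera_info("wrist"))
E
```

```text
{'clock': 1.7, 'joints': array([-1.36296921,  0.77115726,  0.21802469,  0.01062143,  2.08479529,
       -0.13237625]), 'joint_velocities': array([-0.00239945, -0.03149099,  0.00127705,  0.00012649,  0.03201186,
       -0.00273906]), 'joint_torque': array([ 5.16664790e-03, -5.82815158e+01, -2.18850803e+01,  8.50435649e-02,
       -2.08300743e-01,  6.44727479e-03]), 'ee_pos': array([ 281.57464914, -781.84500581,  471.14915154]), 'orientation': array([0.03360575, 0.98452227, 0.17190943, 0.00580519]), 'force': array([ 0.13887976,  0.11352004, -0.17215248]), 'moment': array([ 0.04133613,  0.00149089, -0.00870816]), 'finger_force': 0.0, 'opening': 0.04519488007294234}
{'fx': 289.37589685329345, 'fy': 289.37589685329345, 'cx': 315.53178591091705, 'cy': 202.13750526606978, 'dist_coeffs': array([-0.05333341,  0.        ,  0.        ,  0.        ,  0.        ]), 'R': array([[ 0.33954371, -0.93819639,  0.06706423],
       [-0.90737158, -0.30793705,  0.28609715],
       [-0.24776375, -0.15799466, -0.95585083]]), 't': array([-860.34927889, -102.01635909,  612.35794284])}
```

View pics/w1.png

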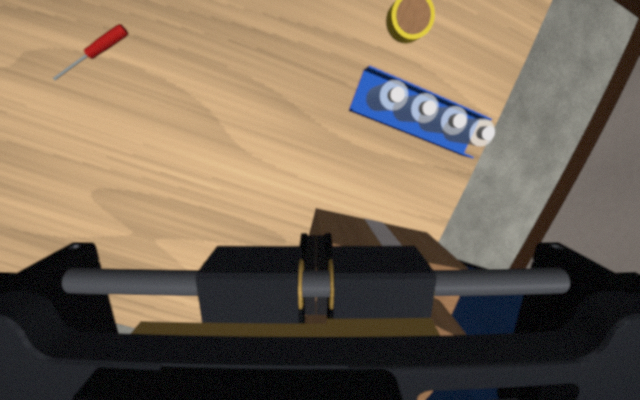

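The tool leaned outward by 0.068 rad at the reach limit, with joint 3 at its lower bound. Next I'll check whether the tilt persists when I move back into reach.

Emit:
{"fn": "carry_out", "kwargs": {
  "deltas": [
    [0,[0,-0.05,0.05],0],
    [0,[0,-0.1,0.1],0],
    [0,[0,-0.1,0.1],0],
    [0,[0,-0.1,0.1],0],
    [0,[0,-0.1,0.1],0],
    [0,[0,-0.1,0.1],0],
    [0,[0,-0.1,0.1],0],
    [0,[0,-0.1,0.1],0]
  ]
}}

```text
clock: 2.55
ee_pos: [258.3, -717.8, 392.1]
orientation: [0.035, 0.984, 0.172, 0.006]
force: [-0.7, 0.1, -0.0]
opening: 0.6
finger_force: 0.0
```

```bash
python3 - <<'E'
from workcell import status
s=status.read_state();print(s['joints'],s['ee_pos'],s['orientation'])
E
```

```text
[-1.37601071  0.58168923  0.77644604  0.01026617  1.71317134 -0.14916941] [ 258.33913961 -717.84896763  392.1465774 ] [0.03501096 0.98447185 0.17191617 0.00585238]
```

The tilt persists, so repeated pushes at the reach limit can build up a useful tilt. I'll fit the planar kinematics to see which lean the gate pose allows.

```bash
cat >> h.py <<'E'
def Rz(a):return np.array([[np.cos(a),-np.sin(a),0],[np.sin(a),np.cos(a),0],[0,0,1]])
def Ry(a):return np.array([[np.cos(a),0,np.sin(a)],[0,1,0],[-np.sin(a),0,np.cos(a)]])
def fk(q,L):
    # L=h,L1,L2,L3,a1(offset)
    h,L1,L2,L3,off=L
    R=Rz(q[0]);p=np.array([0,0,h]);R=R@Ry(q[1]);p=p+R@[0,0,L1]
    R=R@Ry(q[2]);p=p+R@[off,0,L2];R=R@Rz(q[3])@Ry(q[4]);p=p+R@[0,0,L3];R=R@Rz(q[5])
    return p,R
E
python3 - <<'E'
from h import *
from scipy.spatial.transform import Rotation as Ro
Q=[[-1.40348177e+00,5.28462420e-01,1.43393501e+00,0,1.18142620,-.178501],[-1.36296921,0.77115726,0.21802469,0.01062143,2.08479529,-0.13237625],[-1.37601071,0.58168923,0.77644604,0.01026617,1.71317134,-0.14916941]]
P=np.array([[211.734,-587.14,181.66],[281.575,-781.845,471.149],[258.339,-717.849,392.147]])
r=least_squares(lambda L:np.concatenate([fk(q,L)[0]-p for q,p in zip(Q,P)]),[300,400,400,250,0]);L=r.x
print(L,r.fun.round(1))
for q in Q: print(fk(q,L)[1].round(3).tolist())
for w in([-.0011155,.98508,.17205,0],[.0336,.98452,.17191,.0058],[.035,.98447,.1719,.00585]): print(Ro.from_quat(w,scalar_first=True).as_matrix().round(3).tolist())
E
```

```text
[2788.02625756  473.84484167  363.17615325 2936.84958709  -71.13169027] [-112.6    0.3    5.9  -91.4   11.5  -14.4  -72.9  -67.7    8.5]
[[-0.339, 0.941, -0.0], [0.941, 0.339, 0.002], [0.002, 0.0, -1.0]]
[[-0.338, 0.941, 0.023], [0.939, 0.339, -0.064], [-0.068, -0.0, -0.998]]
[[-0.338, 0.941, 0.024], [0.938, 0.339, -0.067], [-0.071, -0.001, -0.997]]
[[0.941, 0.339, -0.0], [0.339, -0.941, 0.002], [0.0, -0.002, -1.0]]
[[0.941, 0.338, 0.023], [0.339, -0.939, -0.064], [-0.0, 0.068, -0.998]]
[[0.941, 0.338, 0.024], [0.339, -0.938, -0.067], [-0.001, 0.071, -0.997]]
```

The tool's side offset explains the misfit. Ratcheting in this region leans the fingers toward -y, so they point at the hinge from the free end, which suits the push. I'll continue at the reach limit and bring the azimuth closer to the arm's line.

Emit:
{"fn": "carry_out", "kwargs": {
  "deltas": [
    [0,[-0.04,0.04,-0.04],0],
    [0,[-0.08,0.08,-0.08],0],
    [0,[-0.12,0.12,-0.12],0],
    [0,[-0.16,0.16,-0.16],0],
    [0,[-0.2,0.2,-0.2],0],
    [0,[-0.2,0.3,-0.3],0],
    [0,[-0.2,0.5,-0.5],0],
    [0,[-0.2,0.8,-0.8],0]
  ]
}}

```text
clock: 3.35
ee_pos: [168.0, -801.9, 506.7]
orientation: [0.052, 0.984, 0.172, 0.007]
force: [0.6, 0.5, -0.0]
opening: 0.4
finger_force: 0.0
```

Emit:
{"fn": "carry_out", "kwargs": {
  "deltas": [
    [0,[0,0.9,-0.9],0],
    [0,[0,0.9,-0.9],0],
    [0,[0,0.9,-0.9],0],
    [0,[0,0.9,-0.9],0],
    [0,[0,0.9,-0.9],0],
    [0,[0,0.9,-0.9],0],
    [0,[0,0.9,-0.9],0],
    [0,[0,0.9,-0.9],0]
  ]
}}

```text
clock: 4.15
ee_pos: [186.5, -766.3, 560.9]
orientation: [0.068, 0.983, 0.171, 0.008]
force: [-0.4, -0.7, 0.1]
opening: 0.6
finger_force: 0.0
```

```bash
python3 - <<'E'
from workcell import status
s=status.read_state();print(s['joints'],s['ee_pos'],s['orientation'])
E
```

```text
[-1.48517168  0.65734972  0.21800274  0.03162932  2.1313783  -0.24117957] [ 186.46937658 -766.32446046  560.9255028 ] [0.06816205 0.98280264 0.1714535  0.00752325]
```

Emit:
{"fn": "carry_out", "kwargs": {
  "deltas": [
    [0,[0,1,0],0],
    [0,[0,1,0],0],
    [0,[0,1,0],0],
    [0,[0,1,0],0],
    [0,[0,1,0],0],
    [0,[0,1,0],0],
    [0,[0,1,0],0],
    [0,[0,1,0],0]
  ]
}}

```text
clock: 4.95
ee_pos: [239.4, -855.8, 441.8]
orientation: [0.086, 0.981, 0.171, 0.009]
force: [-0.0, -0.4, -0.2]
opening: -0.1
finger_force: 0.0
```

```bash
python3 - <<'E'
from workcell import status
s=status.read_state();print(s['joints'],s['ee_pos'],s['orientation'])
E
```

```text
[-1.43300051  0.81241822  0.21871671  0.02648594  1.93841418 -0.19605953] [ 239.35987333 -855.82268183  441.81645755] [0.08621845 0.98140329 0.17124739 0.00939584]
```

The tilt now stands at 0.17 rad and grows about 0.036 rad per call. About 0.65 rad is enough for an edge push, so I'll repeat the calls at the boundary.

Emit:
{"fn": "carry_out", "kwargs": {
  "deltas": [
    [0,[-0.1,0.9,-0.55],0],
    [0,[-0.1,0.9,-0.55],0],
    [0,[-0.1,0.9,-0.55],0],
    [0,[-0.1,0.9,-0.55],0],
    [0,[-0.1,0.9,-0.55],0],
    [0,[-0.1,0.9,-0.55],0],
    [0,[-0.1,0.9,-0.55],0],
    [0,[-0.1,0.9,-0.55],0]
  ]
}}

```text
clock: 5.75
ee_pos: [227.5, -847.1, 482.6]
orientation: [0.105, 0.98, 0.171, 0.011]
force: [0.2, 0.8, 0.3]
opening: 0.3
finger_force: 0.0
```

Emit:
{"fn": "carry_out", "kwargs": {
  "deltas": [
    [0,[-0.05,0.06,-0.04],0],
    [0,[-0.05,0.12,-0.08],0],
    [0,[-0.05,0.18,-0.12],0],
    [0,[-0.05,0.24,-0.16],0],
    [0,[-0.05,0.3,-0.2],0],
    [0,[-0.05,0.36,-0.24],0],
    [0,[-0.05,0.42,-0.28],0],
    [0,[-0.05,0.48,-0.32],0]
  ]
}}

```text
clock: 6.55
ee_pos: [210.5, -840.3, 518.6]
orientation: [0.124, 0.977, 0.171, 0.013]
force: [0.4, -0.7, 0.7]
opening: 0.4
finger_force: 0.0
```

```bash
python3 - <<'E'
from workcell import status
s=status.read_state();print(s['joints'],s['ee_pos'],s['orientation'])
E
```

```text
[-1.47117412  0.72299404  0.21908922  0.04629938  1.95273394 -0.22366698] [ 210.45432176 -840.34161107  518.55551612] [0.12406075 0.97739455 0.17073471 0.01258916]
```

Emit:
{"fn": "carry_out", "kwargs": {
  "deltas": [
    [0,[-0.1,0.95,-0.25],0],
    [0,[-0.1,0.95,-0.25],0],
    [0,[-0.1,0.95,-0.25],0],
    [0,[-0.1,0.95,-0.25],0],
    [0,[-0.1,0.95,-0.25],0],
    [0,[-0.1,0.95,-0.25],0],
    [0,[-0.1,0.95,-0.25],0],
    [0,[-0.1,0.95,-0.25],0]
  ]
}}

```text
clock: 7.35
ee_pos: [216.8, -873.6, 493.3]
orientation: [0.144, 0.975, 0.17, 0.014]
force: [-0.2, -0.5, 0.0]
opening: 0.4
finger_force: 0.0
```

Emit:
{"fn": "carry_out", "kwargs": {
  "deltas": [
    [0,[-0.1,0.95,-0.2],0],
    [0,[-0.1,0.95,-0.2],0],
    [0,[-0.1,0.95,-0.2],0],
    [0,[-0.1,0.95,-0.2],0],
    [0,[-0.1,0.95,-0.2],0],
    [0,[-0.1,0.95,-0.2],0],
    [0,[-0.1,0.95,-0.2],0],
    [0,[-0.1,0.95,-0.2],0]
  ]
}}

```text
clock: 8.15
ee_pos: [223.0, -901.6, 474.4]
orientation: [0.164, 0.972, 0.169, 0.015]
force: [0.8, -0.1, -0.0]
opening: 0.5
finger_force: 0.0
```

Emit:
{"fn": "carry_out", "kwargs": {
  "deltas": [
    [0,[-0.1,0.95,-0.15],0],
    [0,[-0.1,0.95,-0.15],0],
    [0,[-0.1,0.95,-0.15],0],
    [0,[-0.1,0.95,-0.15],0],
    [0,[-0.1,0.95,-0.15],0],
    [0,[-0.1,0.95,-0.15],0],
    [0,[-0.1,0.95,-0.15],0],
    [0,[-0.1,0.95,-0.15],0]
  ]
}}

```text
clock: 8.95
ee_pos: [228.6, -926.6, 459.8]
orientation: [0.184, 0.968, 0.169, 0.017]
force: [-1.2, -0.4, -0.2]
opening: 0.6
finger_force: 0.0
```

Emit:
{"fn": "carry_out", "kwargs": {
  "deltas": [
    [0,[-0.1,0.95,-0.1],0],
    [0,[-0.1,0.95,-0.1],0],
    [0,[-0.1,0.95,-0.1],0],
    [0,[-0.1,0.95,-0.1],0],
    [0,[-0.1,0.95,-0.1],0],
    [0,[-0.1,0.95,-0.1],0],
    [0,[-0.1,0.95,-0.1],0],
    [0,[-0.1,0.95,-0.1],0]
  ]
}}

```text
clock: 9.75
ee_pos: [233.8, -949.2, 448.6]
orientation: [0.204, 0.964, 0.168, 0.018]
force: [-0.4, 0.1, 0.7]
opening: 0.4
finger_force: 0.0
```

```bash
python3 - <<'E'
from workcell import status
s=status.read_state();print(s['joints'],s['ee_pos'],s['orientation'])
E
```

```text
[-1.46515353  0.83287855  0.21898942  0.0624369   1.6814805  -0.21930073] [ 233.80846444 -949.17903978  448.56186462] [0.20396745 0.96430901 0.16785992 0.01812368]
```

Emit:
{"fn": "carry_out", "kwargs": {
  "deltas": [
    [0,[-0.1,0.95,-0.1],0],
    [0,[-0.1,0.95,-0.1],0],
    [0,[-0.1,0.95,-0.1],0],
    [0,[-0.1,0.95,-0.1],0],
    [0,[-0.1,0.95,-0.1],0],
    [0,[-0.1,0.95,-0.1],0],
    [0,[-0.1,0.95,-0.1],0],
    [0,[-0.1,0.95,-0.1],0]
  ]
}}

```text
clock: 10.55
ee_pos: [236.9, -963.6, 451.7]
orientation: [0.224, 0.96, 0.167, 0.019]
force: [-0.6, 0.5, 1.4]
opening: 0.5
finger_force: 0.0
```

Emit:
{"fn": "carry_out", "kwargs": {
  "deltas": [
    [0,[-0.1,0.95,-0.05],0],
    [0,[-0.1,0.95,-0.05],0],
    [0,[-0.1,0.95,-0.05],0],
    [0,[-0.1,0.95,-0.05],0],
    [0,[-0.1,0.95,-0.05],0],
    [0,[-0.1,0.95,-0.05],0],
    [0,[-0.1,0.95,-0.05],0],
    [0,[-0.1,0.95,-0.05],0]
  ]
}}

```text
clock: 11.35
ee_pos: [240.3, -978.6, 453.9]
orientation: [0.245, 0.955, 0.166, 0.021]
force: [0.6, -1.1, 1.0]
opening: 0.6
finger_force: 0.0
```

Emit:
{"fn": "carry_out", "kwargs": {
  "deltas": [
    [0,[-0.1,0.95,0],0],
    [0,[-0.1,0.95,0],0],
    [0,[-0.1,0.95,0],0],
    [0,[-0.1,0.95,0],0],
    [0,[-0.1,0.95,0],0],
    [0,[-0.1,0.95,0],0],
    [0,[-0.1,0.95,0],0],
    [0,[-0.1,0.95,0],0]
  ]
}}

```text
clock: 12.15
ee_pos: [243.9, -993.9, 455.4]
orientation: [0.265, 0.95, 0.165, 0.022]
force: [0.5, 0.8, 0.8]
opening: 0.9
finger_force: 0.0
```

Emit:
{"fn": "carry_out", "kwargs": {
  "deltas": [
    [0,[-0.1,0.95,0],0],
    [0,[-0.1,0.95,0],0],
    [0,[-0.1,0.95,0],0],
    [0,[-0.1,0.95,0],0],
    [0,[-0.1,0.95,0],0],
    [0,[-0.1,0.95,0],0],
    [0,[-0.1,0.95,0],0],
    [0,[-0.1,0.95,0],0]
  ]
}}

```text
clock: 12.95
ee_pos: [245.9, -1002.8, 468.5]
orientation: [0.285, 0.944, 0.164, 0.024]
force: [-0.7, -0.4, -0.7]
opening: 0.6
finger_force: 0.0
```

Emit:
{"fn": "carry_out", "kwargs": {
  "deltas": [
    [0,[-0.1,0.95,0],0],
    [0,[-0.1,0.95,0],0],
    [0,[-0.1,0.95,0],0],
    [0,[-0.1,0.95,0],0],
    [0,[-0.1,0.95,0],0],
    [0,[-0.1,0.95,0],0],
    [0,[-0.1,0.95,0],0],
    [0,[-0.1,0.95,0],0]
  ]
}}

```text
clock: 13.75
ee_pos: [246.5, -1006.8, 490.0]
orientation: [0.305, 0.938, 0.163, 0.025]
force: [0.4, 0.8, 0.3]
opening: 0.7
finger_force: 0.0
```

Emit:
{"fn": "carry_out", "kwargs": {
  "deltas": [
    [0,[-0.1,0.95,0.05],0],
    [0,[-0.1,0.95,0.05],0],
    [0,[-0.1,0.95,0.05],0],
    [0,[-0.1,0.95,0.05],0],
    [0,[-0.1,0.95,0.05],0],
    [0,[-0.1,0.95,0.05],0],
    [0,[-0.1,0.95,0.05],0],
    [0,[-0.1,0.95,0.05],0]
  ]
}}

```text
clock: 14.55
ee_pos: [248.0, -1013.7, 505.9]
orientation: [0.324, 0.932, 0.162, 0.026]
force: [-0.3, -1.4, -1.1]
opening: 0.5
finger_force: 0.0
```

Emit:
{"fn": "carry_out", "kwargs": {
  "deltas": [
    [0,[-0.1,0.95,0.05],0],
    [0,[-0.1,0.95,0.05],0],
    [0,[-0.1,0.95,0.05],0],
    [0,[-0.1,0.95,0.05],0],
    [0,[-0.1,0.95,0.05],0],
    [0,[-0.1,0.95,0.05],0],
    [0,[-0.1,0.95,0.05],0],
    [0,[-0.1,0.95,0.05],0]
  ]
}}

```text
clock: 15.35
ee_pos: [248.3, -1015.8, 529.5]
orientation: [0.344, 0.925, 0.16, 0.028]
force: [0.4, -0.4, 0.8]
opening: 0.3
finger_force: 0.0
```

```bash
python3 - <<'E'
from workcell import status
from h import *
from scipy.spatial.transform import Rotation as Ro
s=status.read_state();print(s['joints'].tolist(),s['ee_pos'].tolist(),s['orientation'].tolist())
def fk(q,L):
    h,L1,L2,L3,off,e,oe=L
    R=Rz(q[0]);p=np.array([0,0,h])+R@[0,e,0];R=R@Ry(q[1]);p=p+R@[0,0,L1]
    R=R@Ry(q[2]);p=p+R@[off,0,L2];R=R@Rz(q[3])@Ry(q[4]);p=p+R@[oe,0,L3];R=R@Rz(q[5])@Rz(-np.pi/2)
    return p,R
Q=[[-1.40348,.528462,1.433935,0,1.18142620,-.178501],[-1.362969,0.771157,0.2180247,0.0106214,2.084795,-0.132376],[-1.37601,0.581689,0.776446,0.010266,1.713171,-0.149169],
[-1.48517,.65735,.218,.031629,2.131378,-.24118],[-1.433,.812418,.218717,.026486,1.938414,-.19606],[-1.471174,.722994,.219089,.0463,1.952734,-.223667],[-1.465154,.832879,.21899,.062437,1.68148,-.2193],s['joints']]
P=np.array([[211.734,-587.14,181.66],[281.575,-781.845,471.149],[258.339,-717.849,392.147],[186.469,-766.324,560.926],[239.36,-855.823,441.816],[210.454,-840.34,518.556],[233.808,-949.179,448.562],s['ee_pos']])
r=least_squares(lambda L:np.concatenate([fk(q,L)[0]-p for q,p in zip(Q,P)]),[300,400,400,250,0,110,0]);L=r.x
print(L.round(1),r.fun.round(1))
R0=fk(s['joints'],L)[1];print(R0.round(3).tolist(),Ro.from_quat(s['orientation'],scalar_first=True).as_matrix().round(3).tolist())
np.save('L.npy',L)
# IK along candidate targets with present orientation
Rt=Ro.from_quat(s['orientation'],scalar_first=True).as_matrix()
lo=[-3.08,-.75,.22,-1.43,0,-2.85];hi=[3.08,2.2,2.44,4.57,2.65,2.85]
q=np.clip(s['joints'],np.array(lo)+1e-4,np.array(hi)-1e-4)
A=s['ee_pos']
for T in([300,-750,450],[500,-600,450],[650,-300,450],[680,0,450],[600,300,400],[565,300,200],[560,240,60],[559,160,50],[550,120,200],[545,80,260]):
    for w in np.linspace(.25,1,4):
        t=A+(np.array(T)-A)*w
        g=lambda q:np.r_[(fk(q,L)[0]-t)/100,3*(fk(q,L)[1]-Rt).ravel()]
        r=least_squares(g,q,bounds=(lo,hi));q=np.clip(r.x,np.array(lo)+1e-4,np.array(hi)-1e-4)
    A=np.array(T);print(T,q.round(2),round(r.cost,4))
E
```

```text
[-1.469775181860478, 0.7990482735084329, 0.21905635559893188, 0.09836804834038945, 1.4260806366908039, -0.22109289436375884] [248.2691764863993, -1015.7734075931377, 529.4700994257279] [0.34354046723382964, 0.9249347053858832, 0.16035885262719143, 0.02758217775270933]
[274.2 588.  391.7 345.4 114.1 111.    0. ] [ 0.  0.  0. -0.  0.  0. -0. -0. -0.  0. -0.  0. -0.  0.  0. -0. -0. -0.
 -0. -0. -0. -0. -0.  0.]
[[-0.947, -0.278, 0.161], [-0.316, 0.713, -0.627], [0.059, -0.644, -0.762]] [[0.947, 0.278, 0.161], [0.316, -0.713, -0.627], [-0.059, 0.644, -0.762]]
[300, -750, 450] [-1.2   0.33  1.32 -0.31  0.77 -2.85] 0.2883
[500, -600, 450] [-0.9   0.32  1.26 -0.33  0.93 -2.7 ] 0.0
[650, -300, 450] [-0.33  0.34  1.23 -0.62  1.21 -2.12] 0.0
[680, 0, 450] [ 0.16  0.45  1.07 -0.7   1.56 -1.77] 0.0
[600, 300, 400] [ 0.61  0.62  0.88 -0.68  1.85 -1.43] 0.0
[565, 300, 200] [ 0.64  0.73  1.21 -0.64  1.52 -1.14] 0.0
[560, 240, 60] [ 0.57  0.85  1.41 -0.71  1.23 -0.98] 0.0
[559, 160, 50] [ 0.46  0.82  1.56 -0.79  1.1  -0.95] 0.0
[550, 120, 200] [ 0.41  0.57  1.56 -0.74  1.24 -1.17] 0.0
[545, 80, 260] [ 0.35  0.46  1.57 -0.74  1.28 -1.28] 0.0
```

The fitted kinematics match exactly. The tilt is 0.70 rad, enough, and the gate pose is inside the joint ranges. Next is the travel, with a -90° spin so the hand's narrow side faces the plate.

```bash
cat >> h.py <<'E'
from scipy.spatial.transform import Rotation as Ro
def plan(p,R,wps):
    for T,sp in wps:
        d=R.T@(np.array(T,float)-p); print(T,"shift",(d/750).round(3).tolist(),"spin",sp, "dist",round(np.linalg.norm(d)))
        p=np.array(T,float);R=R@Ro.from_euler('z',sp*90,degrees=True).as_matrix()
    return p,R
E
python3 - <<'E'
from h import *
from workcell import status
s=status.read_state()
R=Ro.from_quat(s['orientation'],scalar_first=True).as_matrix()
p,R=plan(s['ee_pos'],R,[([450,-720,490],-.5),([610,-370,450],-.5),([670,0,440],0),([630,340,350],0),([590,330,110],0)])
print(R.round(3))
E
```

```text
[450, -720, 490] shift [0.382, -0.24, -0.164] spin -0.5 dist 360
[610, -370, 450] shift [0.467, 0.032, -0.217] spin -0.5 dist 387
[670, 0, 440] shift [0.338, 0.232, -0.286] spin 0 dist 375
[630, 340, 350] shift [0.415, 0.1, -0.201] spin 0 dist 354
[590, 330, 110] shift [0.212, -0.036, 0.244] spin 0 dist 244
[[-0.278  0.947  0.161]
 [ 0.713  0.316 -0.627]
 [-0.644 -0.059 -0.762]]
```

Emit:
{"fn": "carry_out", "kwargs": {
  "deltas": [
    [0,[0.048,-0.03,-0.021],-0.07],
    [0,[0.096,-0.06,-0.041],-0.14],
    [0,[0.143,-0.09,-0.062],-0.21],
    [0,[0.191,-0.12,-0.082],-0.28],
    [0,[0.239,-0.15,-0.103],-0.35],
    [0,[0.287,-0.18,-0.123],-0.42],
    [0,[0.334,-0.21,-0.144],-0.5],
    [0,[0.382,-0.24,-0.164],-0.5]
  ]
}}

```text
clock: 16.15
ee_pos: [450.5, -718.3, 490.5]
orientation: [0.328, 0.793, 0.503, -0.106]
force: [0.4, -0.0, 0.6]
opening: 0.7
finger_force: 0.0
```

Emit:
{"fn": "carry_out", "kwargs": {
  "deltas": [
    [0,[0.058,0.004,-0.027],-0.07],
    [0,[0.117,0.008,-0.054],-0.14],
    [0,[0.175,0.012,-0.081],-0.21],
    [0,[0.234,0.016,-0.109],-0.28],
    [0,[0.292,0.02,-0.136],-0.35],
    [0,[0.35,0.024,-0.163],-0.42],
    [0,[0.409,0.028,-0.19],-0.5],
    [0,[0.467,0.032,-0.217],-0.5]
  ]
}}

```text
clock: 16.95
ee_pos: [610.6, -368.2, 450.3]
orientation: [0.263, 0.54, 0.768, -0.224]
force: [0.9, -0.2, 1.0]
opening: 0.6
finger_force: 0.0
```

```bash
python3 - <<'E'
from h import *
from workcell import status
s=status.read_state();print(s['joints'].round(2),s['joint_velocities'].round(2))
R=Ro.from_quat(s['orientation'],scalar_first=True).as_matrix()
p,R=plan(s['ee_pos'],R,[([670,0,440],0),([630,340,350],0),([590,330,110],0)])
print(R.round(3))
E
```

```text
[-0.46  0.3   1.29 -0.58  1.12 -0.66] [ 0.85  0.13 -0.06 -0.37  0.38  0.91]
[670, 0, 440] shift [0.336, 0.231, -0.284] spin 0 dist 373
[630, 340, 350] shift [0.415, 0.1, -0.201] spin 0 dist 354
[590, 330, 110] shift [0.212, -0.036, 0.244] spin 0 dist 244
[[-0.279  0.946  0.162]
 [ 0.712  0.317 -0.627]
 [-0.645 -0.06  -0.762]]
```

Emit:
{"fn": "carry_out", "kwargs": {
  "deltas": [
    [0,[0.042,0.029,-0.036],0],
    [0,[0.084,0.058,-0.071],0],
    [0,[0.126,0.087,-0.107],0],
    [0,[0.168,0.116,-0.142],0],
    [0,[0.21,0.144,-0.178],0],
    [0,[0.252,0.173,-0.213],0],
    [0,[0.294,0.202,-0.249],0],
    [0,[0.336,0.231,-0.284],0]
  ]
}}

```text
clock: 17.75
ee_pos: [670.0, -0.4, 440.1]
orientation: [0.263, 0.541, 0.767, -0.223]
force: [0.5, -0.9, 0.5]
opening: 0.4
finger_force: 0.0
```

Emit:
{"fn": "carry_out", "kwargs": {
  "deltas": [
    [0,[0.052,0.013,-0.025],0],
    [0,[0.104,0.025,-0.05],0],
    [0,[0.156,0.038,-0.075],0],
    [0,[0.207,0.05,-0.1],0],
    [0,[0.259,0.063,-0.126],0],
    [0,[0.311,0.075,-0.151],0],
    [0,[0.363,0.088,-0.176],0],
    [0,[0.415,0.1,-0.201],0]
  ]
}}

```text
clock: 18.55
ee_pos: [629.9, 339.3, 349.3]
orientation: [0.262, 0.541, 0.768, -0.223]
force: [0.1, 0.1, -0.2]
opening: 0.7
finger_force: 0.0
```

Emit:
{"fn": "carry_out", "kwargs": {
  "deltas": [
    [0,[0.03,-0.005,0.035],0],
    [0,[0.06,-0.01,0.07],0],
    [0,[0.091,-0.015,0.105],0],
    [0,[0.121,-0.02,0.139],0],
    [0,[0.151,-0.026,0.174],0],
    [0,[0.182,-0.031,0.209],0],
    [0,[0.212,-0.036,0.244],0],
    [0,[0.212,-0.036,0.244],0]
  ]
}}

```text
clock: 19.35
ee_pos: [586.0, 325.6, 103.7]
orientation: [0.26, 0.539, 0.768, -0.228]
force: [-0.7, -0.8, -1.3]
opening: 0.4
finger_force: 0.0
```

```bash
python3 - <<'E'
from h import *
from workcell import status
s=status.read_state();print(s['joints'].round(2),s['ee_pos'].round(1))
a=eyes.grab_frame("wrist");cv2.imwrite("pics/w2.png",a)
b=eyes.grab_frame("side")[100:400,180:580];cv2.imwrite("pics/s2.png",cv2.resize(b,None,fx=2,fy=2,interpolation=2))
R=Ro.from_quat(s['orientation'],scalar_first=True).as_matrix();print(R.round(3).tolist())
H=np.array([532.5,-15.5,110]);u=np.array([.1512,.9885,0]);z=np.array([0,0,1.])
E=lambda t:H+205*(u*np.cos(t)+z*np.sin(t))+14*(u*np.sin(t)-z*np.cos(t))
up=-R[:,0];b=-R[:,2]
for t in(0,.2,.4,.6,.8,.9,1.0,1.1,1.2,1.3):
    tip1=E(t)-35*b-10*up   # edge contact 35 back from the tip
    q=H+170*(u*np.cos(t)+z*np.sin(t))+14*(u*np.sin(t)-z*np.cos(t))  # sole point; tip contact
    tip2=q-10*up
    print(t,tip1.round(0),tip2.round(0))
E
```

```text
[ 0.65  0.89  1.15 -0.64  1.46  0.5 ] [586.  325.6 103.7]
[[-0.284, 0.946, 0.153], [0.709, 0.315, -0.631], [-0.645, -0.071, -0.761]]
0 [566. 172.  63.] [555. 160.  90.]
0.2 [566. 171. 104.] [555. 159. 124.]
0.4 [564. 162. 144.] [554. 152. 157.]
0.6 [562. 145. 181.] [552. 138. 188.]
0.8 [558. 121. 214.] [549. 119. 216.]
0.9 [556. 106. 229.] [547. 107. 228.]
1.0 [554.  91. 242.] [545.  94. 239.]
1.1 [551.  74. 253.] [543.  80. 249.]
1.2 [548.  56. 263.] [541.  65. 257.]
1.3 [545.  37. 271.] [539.  50. 264.]
```

View pics/s2.png

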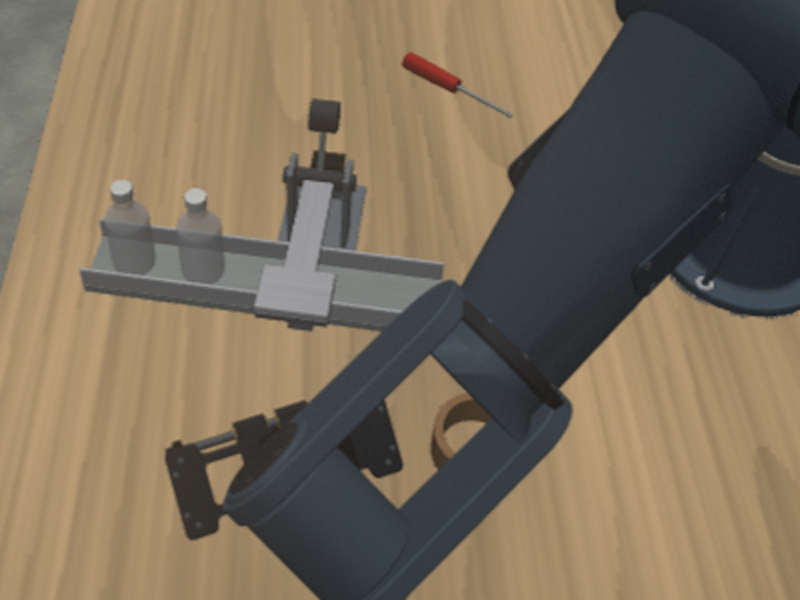

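The side view shows the hand left of the gate near (290,450), the end plate at (295,290), and everything undisturbed. Next is the approach under the free end.

```bash
cat > g.py <<'E'
from h import *
from workcell import status
import sys
def go(*w):
    s=status.read_state();print(s['clock'],s['ee_pos'].round(1),s['force'].round(1))
    plan(s['ee_pos'],Ro.from_quat(s['orientation'],scalar_first=True).as_matrix(),[(list(t),0) for t in w])
E
python3 -c "
from g import *
go((578,260,48),(567,167,44))"
```

```text
19.45 [590.3 327.5 109.5] [ 1.5 -0.6  0.6]
[578, 260, 48] shift [-0.007, -0.039, 0.116] spin 0 dist 92
[567, 167, 44] shift [-0.081, -0.053, 0.079] spin 0 dist 94
```

Emit:
{"fn": "carry_out", "kwargs": {
  "deltas": [
    [0,[-0.002,-0.013,0.039],0],
    [0,[-0.005,-0.026,0.077],0],
    [0,[-0.007,-0.039,0.116],0],
    [0,[-0.023,-0.05,0.132],0],
    [0,[-0.04,-0.06,0.148],0],
    [0,[-0.056,-0.071,0.164],0],
    [0,[-0.072,-0.081,0.179],0],
    [0,[-0.088,-0.092,0.195],0]
  ]
}}

```text
clock: 20.25
ee_pos: [569.8, 167.6, 47.6]
orientation: [0.265, 0.542, 0.767, -0.22]
force: [-0.1, 0.4, 0.5]
opening: 0.3
finger_force: 0.0
```

```bash
python3 -c "
from g import *
b=eyes.grab_frame('scene')[100:260,260:460];cv2.imwrite('pics/s3.png',cv2.resize(b,None,fx=3.5,fy=3.5,interpolation=2))
go((567,166,64),(567,165,96),(566,156,136),(563,139,173))"
```

```text
20.3 [568.8 165.2  47.3] [-0.   0.3 -1.9]
[567, 166, 64] shift [-0.013, -0.003, -0.018] spin 0 dist 17
[567, 165, 96] shift [-0.028, -0.003, -0.032] spin 0 dist 32
[566, 156, 136] shift [-0.043, -0.008, -0.033] spin 0 dist 41
[563, 139, 173] shift [-0.047, -0.014, -0.024] spin 0 dist 41
```

View pics/s3.png

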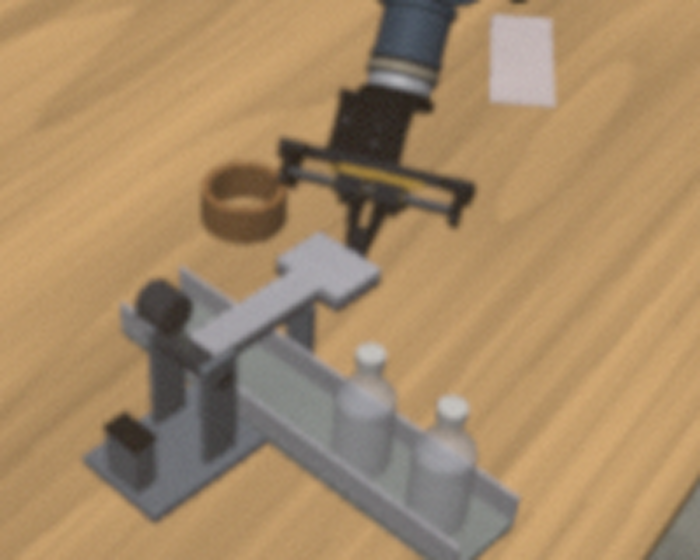

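The scene crop shows the fingers passing under the end plate's free edge near (365,250). Now I'll start the slow lift.

Emit:
{"fn": "carry_out", "kwargs": {
  "deltas": [
    [0,[-0.004,-0.001,-0.004],0],
    [0,[-0.007,-0.001,-0.009],0],
    [0,[-0.01,-0.002,-0.013],0],
    [0,[-0.013,-0.003,-0.018],0],
    [0,[-0.017,-0.003,-0.022],0],
    [0,[-0.02,-0.004,-0.026],0],
    [0,[-0.024,-0.004,-0.03],0],
    [0,[-0.027,-0.005,-0.034],0]
  ]
}}

```text
clock: 21.1
ee_pos: [565.4, 168.3, 77.5]
orientation: [0.263, 0.541, 0.768, -0.222]
force: [2.1, 4.0, -1.0]
opening: -0.2
finger_force: 1.9
```

```bash
python3 -c "
from g import *
go((567,165,96),(566,156,136),(563,139,173))
b=eyes.grab_frame('scene')[100:260,260:460];cv2.imwrite('pics/s4.png',cv2.resize(b,None,fx=3.5,fy=3.5,interpolation=2))"
```

```text
21.1 [565.4 168.3  77.5] [ 2.1  4.  -1. ]
[567, 165, 96] shift [-0.02, -0.001, -0.016] spin 0 dist 19
[566, 156, 136] shift [-0.043, -0.008, -0.033] spin 0 dist 41
[563, 139, 173] shift [-0.047, -0.014, -0.024] spin 0 dist 41
```

View pics/s4.png

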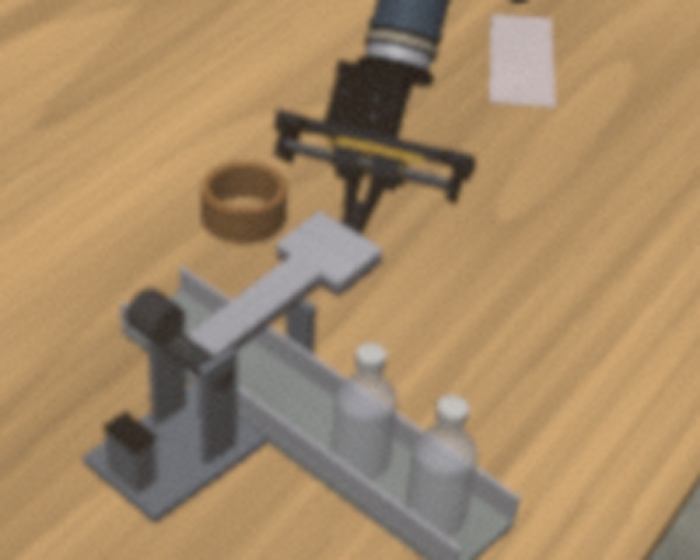

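The arm lifts cleanly off the rest post at about 5 N. I'll continue along the arc.

Emit:
{"fn": "carry_out", "kwargs": {
  "deltas": [
    [0,[-0.005,0,-0.004],0],
    [0,[-0.01,-0.001,-0.008],0],
    [0,[-0.015,-0.001,-0.012],0],
    [0,[-0.02,-0.001,-0.016],0],
    [0,[-0.026,-0.002,-0.02],0],
    [0,[-0.031,-0.003,-0.024],0],
    [0,[-0.036,-0.004,-0.028],0],
    [0,[-0.042,-0.005,-0.032],0]
  ]
}}

```text
clock: 21.95
ee_pos: [564.9, 158.2, 116.1]
orientation: [0.262, 0.541, 0.767, -0.224]
force: [0.4, 3.7, -1.3]
opening: 0.1
finger_force: 1.0
```

Emit:
{"fn": "carry_out", "kwargs": {
  "deltas": [
    [0,[-0.006,-0.001,-0.004],0],
    [0,[-0.011,-0.002,-0.008],0],
    [0,[-0.016,-0.003,-0.012],0],
    [0,[-0.022,-0.004,-0.016],0],
    [0,[-0.028,-0.006,-0.019],0],
    [0,[-0.034,-0.007,-0.022],0],
    [0,[-0.04,-0.009,-0.025],0],
    [0,[-0.046,-0.011,-0.028],0]
  ]
}}

```text
clock: 22.75
ee_pos: [564.2, 144.6, 155.1]
orientation: [0.263, 0.541, 0.767, -0.223]
force: [0.3, 0.8, -0.3]
opening: 0.2
finger_force: 0.4
```

```bash
python3 -c "
from g import *
go((564,146,160),(563,139,173),(560,115,206),(556,101,221),(554,88,232),(552,75,241))"
```

```text
22.75 [564.2 144.6 155.1] [ 0.3  0.8 -0.3]
[564, 146, 160] shift [-0.003, -0.0, -0.006] spin 0 dist 5
[563, 139, 173] shift [-0.017, -0.005, -0.008] spin 0 dist 15
[560, 115, 206] shift [-0.05, -0.016, -0.014] spin 0 dist 41
[556, 101, 221] shift [-0.025, -0.012, -0.004] spin 0 dist 21
[554, 88, 232] shift [-0.021, -0.009, -0.001] spin 0 dist 17
[552, 75, 241] shift [-0.019, -0.009, 0.001] spin 0 dist 16
```

Emit:
{"fn": "carry_out", "kwargs": {
  "deltas": [
    [0,[-0.005,-0.001,-0.005],0],
    [0,[-0.01,-0.002,-0.009],0],
    [0,[-0.015,-0.004,-0.012],0],
    [0,[-0.02,-0.005,-0.014],0],
    [0,[-0.026,-0.007,-0.016],0],
    [0,[-0.032,-0.009,-0.018],0],
    [0,[-0.038,-0.011,-0.019],0],
    [0,[-0.045,-0.013,-0.021],0]
  ]
}}

```text
clock: 23.55
ee_pos: [561.6, 127.3, 189.2]
orientation: [0.262, 0.541, 0.767, -0.224]
force: [0.1, 1.8, -1.1]
opening: 0.4
finger_force: 0.3
```

Emit:
{"fn": "carry_out", "kwargs": {
  "deltas": [
    [0,[-0.006,-0.002,-0.002],0],
    [0,[-0.012,-0.004,-0.004],0],
    [0,[-0.018,-0.006,-0.005],0],
    [0,[-0.025,-0.008,-0.007],0],
    [0,[-0.031,-0.011,-0.008],0],
    [0,[-0.037,-0.014,-0.009],0],
    [0,[-0.043,-0.017,-0.01],0],
    [0,[-0.05,-0.02,-0.011],0]
  ]
}}

```text
clock: 24.35
ee_pos: [556.5, 100.9, 220.6]
orientation: [0.262, 0.541, 0.767, -0.223]
force: [-0.1, 0.1, -0.5]
opening: 0.5
finger_force: 0.1
```

```bash
python3 -c "
from g import *
go((554,88,232),(552,75,241),(550,60,248))
b=eyes.grab_frame('scene')[60:260,260:460];cv2.imwrite('pics/s5.png',cv2.resize(b,None,fx=2.5,fy=2.5,interpolation=2))"
```

```text
24.35 [556.5 100.9 220.6] [-0.1  0.1 -0.5]
[554, 88, 232] shift [-0.021, -0.009, -0.001] spin 0 dist 17
[552, 75, 241] shift [-0.019, -0.009, 0.001] spin 0 dist 16
[550, 60, 248] shift [-0.02, -0.009, 0.005] spin 0 dist 17
```

View pics/s5.png

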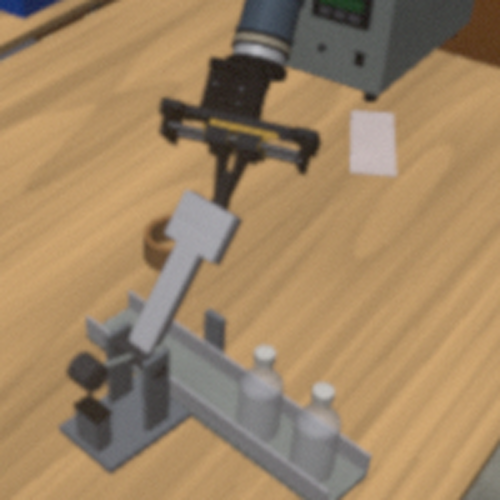

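The arm is at about 0.9 rad with the fingers behind it. I'll push on past the balance point.

Emit:
{"fn": "carry_out", "kwargs": {
  "deltas": [
    [0,[-0.005,-0.002,0],0],
    [0,[-0.01,-0.004,-0.001],0],
    [0,[-0.016,-0.007,-0.001],0],
    [0,[-0.021,-0.009,-0.001],0],
    [0,[-0.026,-0.011,-0.001],0],
    [0,[-0.03,-0.013,0],0],
    [0,[-0.035,-0.016,0],0],
    [0,[-0.04,-0.018,0],0]
  ]
}}

```text
clock: 25.2
ee_pos: [552.0, 75.3, 240.6]
orientation: [0.262, 0.541, 0.767, -0.224]
force: [-1.0, 0.4, 0.4]
opening: 0.9
finger_force: 0.0
```

Emit:
{"fn": "carry_out", "kwargs": {
  "deltas": [
    [0,[-0.005,-0.002,0.001],0],
    [0,[-0.01,-0.005,0.002],0],
    [0,[-0.015,-0.007,0.003],0],
    [0,[-0.02,-0.009,0.005],0],
    [0,[-0.02,-0.009,0.005],0],
    [0,[-0.02,-0.009,0.005],0],
    [0,[-0.02,-0.009,0.005],0],
    [0,[-0.02,-0.009,0.005],0]
  ]
}}

```text
clock: 26.0
ee_pos: [550.6, 60.6, 247.5]
orientation: [0.262, 0.541, 0.768, -0.223]
force: [-0.2, 0.3, -0.4]
opening: 0.8
finger_force: 0.0
```

```bash
python3 -c "
from g import *
go((530,190,320),(500,350,400))
b=eyes.grab_frame('scene')[60:260,260:460];cv2.imwrite('pics/s6.png',cv2.resize(b,None,fx=2.5,fy=2.5,interpolation=2))"
```

```text
26.0 [550.6  60.6 247.5] [-0.2  0.3 -0.4]
[530, 190, 320] shift [0.068, 0.023, -0.186] spin 0 dist 150
[500, 350, 400] shift [0.094, 0.023, -0.221] spin 0 dist 181
```

View pics/s6.png

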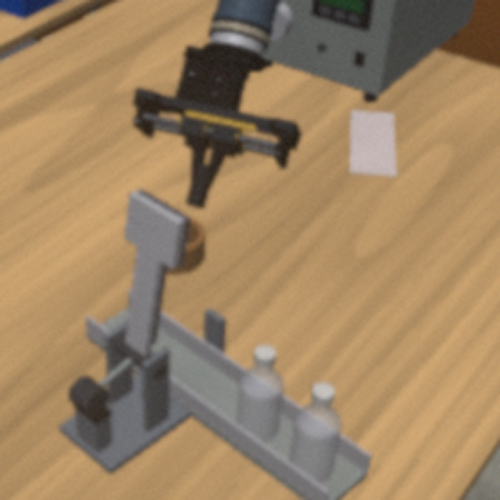

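The arm has gone over to the stop by itself, and the fingers are already off it at (197,205). Now I'll back the hand away along its own axis.

Emit:
{"fn": "carry_out", "kwargs": {
  "deltas": [
    [0,[0,0,-0.03],0],
    [0,[0,0,-0.06],0],
    [0,[0,0,-0.1],0],
    [0,[0,0,-0.14],0],
    [0,[0,0,-0.18],0],
    [0,[0,0,-0.22],0],
    [0,[0,0,-0.22],0],
    [0,[0,0,-0.22],0]
  ]
}}

```text
clock: 26.85
ee_pos: [523.8, 164.0, 373.1]
orientation: [0.263, 0.54, 0.768, -0.223]
force: [-0.3, -0.4, -0.1]
opening: 0.3
finger_force: 0.0
```

```bash
python3 -c "
from g import *
go()
b=eyes.grab_frame('scene')[100:300,180:460];cv2.imwrite('pics/s7.png',cv2.resize(b,None,fx=2.5,fy=2.5,interpolation=2))"
```

```text
26.85 [523.8 164.  373.1] [-0.3 -0.4 -0.1]
```

View pics/s7.png

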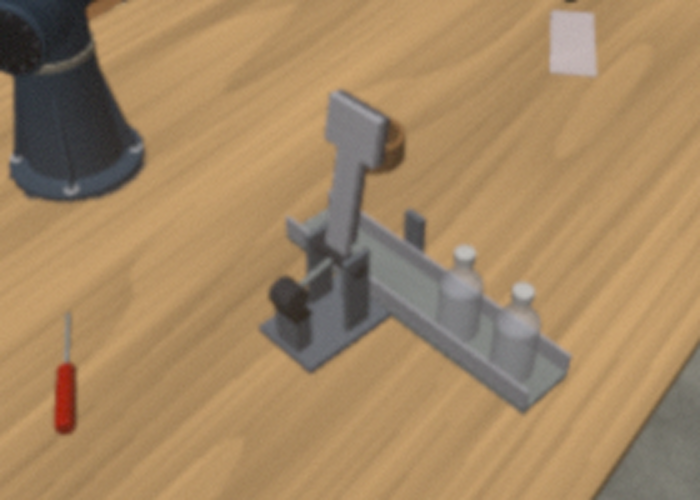

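The arm stands raised at (355,170), the hand is clear, and the bottles, tape roll and screwdriver are where they started.

```bash
python3 -c "
from workcell import job_done
print(job_done())"
```

```text
the job is handed in; nothing more can be done
None
```

The gate is open: I pushed the barrier arm up from underneath past its balance point and it went over and stayed raised by itself, with the hand clear, the bottles, tape roll and screwdriver undisturbed, and the job handed in at about 27 s; to get under the plate I had to tilt the hand by pushing repeatedly against its reach limit, where joint 3 read about 0.218, just under its listed 0.22.

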